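# Slide the housing to its work mark, then hold the blind spacer hole-up above it

### The arm

A 7-joint arm with a two-finger parallel gripper is mounted at the origin on the work surface. World frame = base frame: x ahead of the robot, y to its left, z up, the work surface at z = 0. Lengths are in m, angles in rad, forces in N, time in s.
With the tool pointing down it reaches from about 0.4 to 0.85 m from the base axis. Payload 4.5 kg.
Tool frame: the origin (TCP) lies on the centre line of the jaws, within the pads' length; the fingertips stand 17 mm ahead of it and the grasp point (between the pads) lies 2 mm behind it (r.tip_reach is the distance from the TCP to the fingertips, in m); z points along the fingers, y is the line along which they close (so a half turn about z gives the same grasp; the last joint's range is limited). The gripper opens to 88 mm and grips with 3 to 60 N. Pads are 18 mm wide; open, the fingers measure 123 mm over their backs; the gripper's body (75 mm by 187 mm) begins 45 mm behind the grasp point.
Start: joints at [-1.186, 0.689, -0.195, 1.565, 0.157, 0.902, -0.215], TCP at [0.215, 0.587, 0.256] pointing down, gripper open.
Joint ranges: [-3.01, 3.01], [-0.46, 2.08], [-1.47, 1.51], [0.13, 2.56], [-1, 4.14], [0.04, 2.09], [-2.66, 2.66]. Speed limits (rad/s): [2.57, 2.57, 3.14, 3.14, 3.14, 3.14, 3.14].

### API

Orientations are given as a unit quaternion [x, y, z, w].
In Python, from plant import r gives the robot as it stands.
- The arm moves only by the tool step_arm, never from a script. Its argument "steps" is a list of rows, each a list of 7 numbers: the shift along the tool's x, y, z in cm, then the turn, a rotation vector about the tool's x, y, z in degrees, then the gripper's target within -1 to 1 (shut at 1, half-way at 0, fully open at -1). A call has 1 to 8 rows; each row shifts and turns the commanded pose from where the row before left it, along the tool's axes as they then stand; what a row does not reach is not made up. A row lasts 1/8 s, in which the tool goes at most 62.5 mm and 10.7 degrees, less where a joint would pass 70% of its speed; a pose out of reach is approached as far as the arm can. A call with a gripper value outside its range is refused whole. The fingers move at their own pace and stop on an object; "force" is the grip in N (left out, the last holds). Time passes only in rows, so rows that do not move let the fingers close. It gives the time, the measured TCP pose, the force, the opening and the grip force at its end, in the units of the state.
- r.get_state(): the state, without advancing time (a new reading comes with each control period).
- r.snapshot(name): name is "scene" or "top" or "wrist"; returns a dict with "pixels" (384x512x3 uint8, red, green, blue), "fx", "fy", "cx", "cy" (pixels), "cam_to_world" (4x4, takes a point from camera to world coordinates). Camera axes: x right, y down, z forward; pixel columns grow to the right and rows downward; lengths in m; the calibration is good to about 2 mm. A picture is of the moment at which its call begins. There is no depth.
- r.finish_job(): hands the job in; it is judged then, once.
The state is a dict: "clock": time; "q": joint angles; "qd": joint speeds; "joint_torque": joint torques, N m; "tool_pos": TCP position; "eef_rot": TCP orientation; "contact_force": force on the tool from outside, world axes, zero at the start; "moment": the same for the moment, N m; "opening": opening from 0.0 (shut) to 1.0 (fully open); "finger_force": force on a finger pad.
Only numpy, scipy, OpenCV 4.12 (cv2) and the standard library are available. Lean on these libraries where they do the work, as an engineer would, in place of code of your own. Each camera call takes 0.05 s, during which the arm holds its last target. There are 200 camera calls.

### The job

First slide the open metal housing sideways along the bench, without lifting it, out of the plain taped rectangle and into the taped rectangle with the cross, centred and square in it. Then take the aluminium spacer that lies on the square mat, find out which of its two ends has the blind hole (turn it over and feel it on the gauge pin if you cannot see it), and finish holding it in the gripper, hole straight up, still, centred a hand's breadth above the housing, ready for the insert. Leave the spacer on the round mat and the power adapter, heat sink and tape roll where they are; the job ends with the spacer in the fingers, not put down.

Things in the scene. Friction and masses are not known exactly. Their poses are not given: they have to be found in the camera images.
- housing: Open cast-aluminium housing, no lid, 120 (x) x 90 (y) x 50 mm high, walls and floor 5 mm, about 0.6 kg, loose. Origin: centre of its underside, z up. Two cable glands stick out 28 mm from its +x wall; a terminal strip 70 x 18 mm lies along x mid-floor, top 18 mm up. Pinch a wall's rim from above to draw it along. It starts in the plain rectangle, a few mm off.
- park_mark: Plain rectangle of black tape on the bench (no thickness to speak of), 150 (x) x 120 (y) mm outside, where the housing starts. Origin: its centre; z up.
- work_mark: Rectangle of black tape like the other but with a cross inside, 150 (x) x 120 (y) mm outside, to the robot's left or right of the plain one: where the housing has to go, the housing's x axis along the mark's x axis (either way round). Origin: its centre; z up.
- square_mat: Square black rubber mat, 110 x 110 x 3 mm, fixed to the bench. Origin: centre of its underside. The spacer to take lies on it.
- round_mat: Round black rubber mat, 120 mm across, 3 mm thick, fixed to the bench. Origin: centre of its underside. The spacer to leave alone lies on it.
- spacer_a: One of two outwardly alike aluminium spacers: square bar 44 x 44 x 70 mm, 0.3 kg, lying on its side on either mat. Origin: its centre, 25 mm up; x along its length, within 0.5 rad of world y; z up at start. One end (+x or -x: not told, and not the same for both spacers) has a central blind hole 24 mm across, 40 mm deep; the other end is solid.
- spacer_b: The other spacer: same size, frame and description as spacer_a; its hole may be in its +x or its -x end.
- gauge: Gauge pin fixed to the bench: steel plate 70 x 70 x 8 mm with an upright round pin 12 mm across in its middle, its top 38 mm above the bench. A spacer lowered over it, end down, slips down 30 mm onto the plate if that end has the hole, and stops on the pin if solid. Origin: centre of its underside, z up.
- adapter: Black power adapter, 60 x 125 x 34 mm, a bystander behind the marks. Origin: centre of its underside.
- heatsink: Black finned heat sink, 50 x 90 x 28 mm, a bystander. Origin: centre of its underside.
- tape_roll: Roll of black tape lying flat, 80 mm across, 19 mm high, a bystander. Origin: centre of its underside.
Not all that is in view belongs to the job. What is shaped like the spacer_a but blue or green is not meant.

How it is judged:
On the way:
1. the housing stands still, centred and square in the rectangle with the cross, while both spacers still lie on their mats (horizontal distance between housing and work_mark below 0.015 m and angle between the x axis of housing and the x axis of work_mark, either way round below 0.2 rad and linear speed of housing below 0.02 m/s and height (world z) of each of spacer_a, spacer_b below 0.04 m), for 0.2 s.
At the end, for the whole second after the job is handed in: Housing on the bench, within 15 mm of the crossed mark and 0.2 rad of square; spacer from the square mat still, gripped, hole up within 0.2 rad, centre over 120 mm above the bench and within 40 mm sideways of the housing centre, not touching it; other spacer on the round mat (horizontal distance between housing and work_mark below 0.015 m and angle between the x axis of housing and the x axis of work_mark, either way round below 0.2 rad and height (world z) of housing below 0.005 m and ((angle between spacer_a_c0's own z axis and vertical below 0.2 rad and height (world z) of spacer_a above 0.12 m and horizontal distance between spacer_a and housing below 0.04 m and contact force between the fingers and spacer_a above 1 N and contact force between spacer_a and housing below 0.1 N and linear speed of spacer_a below 0.03 m/s and horizontal distance between spacer_b and round_mat below 0.04 m and height (world z) of spacer_b below 0.04 m) or (angle between spacer_b_c0's own z axis and vertical below 0.2 rad and height (world z) of spacer_b above 0.12 m and horizontal distance between spacer_b and housing below 0.04 m and contact force between the fingers and spacer_b above 1 N and contact force between spacer_b and housing below 0.1 N and linear speed of spacer_b below 0.03 m/s and horizontal distance between spacer_a and round_mat below 0.04 m and height (world z) of spacer_a below 0.04 m))); the arm keeps its last pose, push and grip.
It fails at once if the housing is lifted off the bench or tipped (height (world z) of housing above 0.008 m or angle between housing's own z axis and vertical above 0.12 rad).
It fails at once if both spacers are moved: the one on the round mat is disturbed (distance of each of spacer_a, spacer_b from where it was at the start of the episode above 0.025 m).
It fails at once if the power adapter, heat sink or tape roll is pushed more than 30 mm (distance of any of adapter, heatsink, tape_roll from where it was at the start of the episode above 0.03 m).
It also fails if it takes over 72 s, if anything falls off the work surface, if the arm or the gripper's body presses on something with over 40 N, if the wrist force passes 120 N, or if a joint passes its speed limit or range.

## Working session

There is one attempt and no reset: what is moved stays moved. The work goes in short steps, Python scripts to look and compute and a tool call to move; the robot and the scene stay as the last step left them, time stands still between calls to the robot, and variables do not carry over. Pictures are saved under pics/ and viewed, at most 10 in all, crops included, and the job is handed in when it is done.

Besides the shell and the picture viewer there is one more tool, called as name([rows], argument=value, ...), one row to a line, values as JSON. step_arm: Moves the arm, as the interface text tells. Its arguments: {"type":"object","properties":{"steps":{"type":"array","items":{"type":"array","items":{"type":"number"}}},"force":{"type":"number"}},"required":["steps"]}

```bash
ls; mkdir -p pics
cat > h.py <<'E'
import numpy as np, cv2, os
from plant import r
from scipy.spatial.transform import Rotation as R
def snap(n,f):
    s=r.snapshot(n); np.savez('pics/'+f+'.npz',**{k:np.array(v) for k,v in s.items()})
    cv2.imwrite('pics/'+f+'.png',s['pixels'][:,:,::-1]); return s
def load(f): return dict(np.load('pics/'+f+'.npz'))
def ray(s,u,v):
    T=np.array(s['cam_to_world']); d=T[:3,:3]@np.array([(u-s['cx'])/s['fx'],(v-s['cy'])/s['fy'],1]); return T[:3,3],d
def on(s,u,v,z=0):
    o,d=ray(s,u,v); return o+d*(z-o[2])/d[2]
def proj(s,p):
    T=np.linalg.inv(np.array(s['cam_to_world'])); c=T[:3,:3]@np.array(p)+T[:3,3]
    return np.array([s['fx']*c[0]/c[2]+s['cx'],s['fy']*c[1]/c[2]+s['cy']])
def st():
    s=r.get_state(); print({k:np.round(s[k],3).tolist() for k in ('clock','q','tool_pos','eef_rot','contact_force','opening','finger_force')}); return s
E
python3 - <<'E'
from h import *
a=snap('scene','s0');b=snap('top','t0')
for s in(a,b): print(np.round(s['cam_to_world'],3).tolist(),s['fx'],s['cx'],s['cy'])
s=st();print(np.round(R.from_quat(s['eef_rot']).as_matrix(),3))
E
```

```text
pics
[[-0.343, 0.51, -0.789, 1.417], [0.939, 0.175, -0.295, 0.242], [-0.012, -0.842, -0.539, 0.666], [0.0, 0.0, 0.0, 1.0]] 426.4834442745515 256.24621623214233 189.37462981297043
[[-0.012, -0.984, 0.178, 0.353], [-1.0, 0.015, 0.013, -0.088], [-0.015, -0.178, -0.984, 1.048], [0.0, 0.0, 0.0, 1.0]] 395.4989716516253 247.69266955947282 193.708849566919
{'clock': 0.1, 'q': [-1.186, 0.69, -0.194, 1.566, 0.157, 0.902, -0.215], 'tool_pos': [0.215, 0.586, 0.255], 'eef_rot': [0.174, 0.985, -0.001, -0.0], 'contact_force': [-0.237, 0.372, -0.631], 'opening': 0.998, 'finger_force': 0.0}
[[-0.939  0.344 -0.   ]
 [ 0.344  0.939 -0.002]
 [-0.    -0.002 -1.   ]]
```

View pics/t0.png

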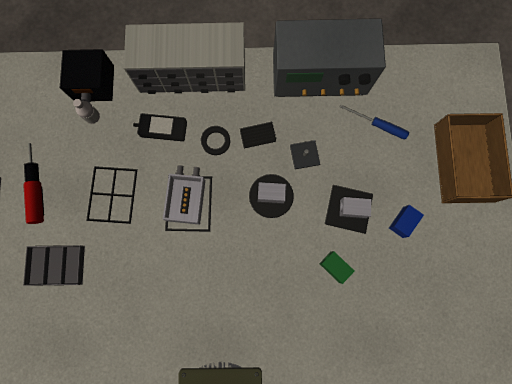

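View pics/s0.png

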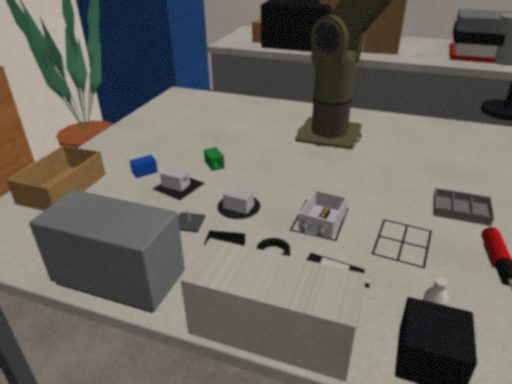

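The top view shows the housing at (185,198) in the plain rectangle and the crossed mark at (112,194). The gauge is at (305,154), the adapter at (162,127), the tape roll at (215,140) and the heat sink at (258,134).

Things that could be taken for the spacer: grey bar on the square mat (355,207), grey bar on the round mat (271,192), blue block (406,221), green block (337,267). I choose the grey one on the square mat and check it in a crop.

Run:
```python
from h import *
s=load('t0'); im=s['pixels'][:,:,::-1]
a=cv2.resize(im[155:240,80:225],None,fx=5.4,fy=5.4,interpolation=cv2.INTER_CUBIC)[:,:780]
b=cv2.resize(im[130:240,240:385],None,fx=5.4,fy=5.4,interpolation=cv2.INTER_CUBIC)[:,:780]
k=np.vstack([cv2.resize(a,None,fx=.55,fy=.55),cv2.resize(b,None,fx=.55,fy=.55)])
cv2.imwrite('pics/c0.png',k);print(k.shape)
g=cv2.cvtColor(im,cv2.COLOR_BGR2GRAY)
def rect(m,x0,y0,x1,y1,name,z):
    mm=np.zeros_like(m);mm[y0:y1,x0:x1]=m[y0:y1,x0:x1]
    c=max(cv2.findContours(mm,cv2.RETR_EXTERNAL,cv2.CHAIN_APPROX_NONE)[0],key=cv2.contourArea)
    P=np.array([on(s,u,v,z)[:2] for u,v in c[:,0]],np.float32)
    R_=cv2.minAreaRect(P*1000);print(name,np.round(cv2.boxPoints(R_)).tolist(),np.round(R_,1).tolist() if 0 else R_)
dark=(g<60).astype(np.uint8)*255
lig=(g>165).astype(np.uint8)*255
print(g[200,120],g[207,355],g[192,271],g[185,172],g[230,150],g[215,345])
rect(dark,84,160,140,226,'work',0)
rect(dark,162,172,216,236,'park',0)
rect(dark,320,180,378,236,'sqmat',.003);rect(dark,245,170,296,220,'round',.003)
rect(dark,285,135,325,172,'gauge',.008)
```

```text
(579, 429, 3)
119 118 117 30 122 66
work [[467.0, 240.0], [616.0, 228.0], [626.0, 347.0], [477.0, 360.0]] ((546.64892578125, 293.77691650390625), (120.03042602539062, 149.96694946289062), 85.19707489013672)
park [[443.0, 28.0], [593.0, 23.0], [597.0, 143.0], [447.0, 147.0]] ((519.9329833984375, 85.08380126953125), (119.76203918457031, 149.91488647460938), 88.15249633789062)
sqmat [[432.0, -381.0], [538.0, -408.0], [565.0, -302.0], [458.0, -275.0]] ((498.1943664550781, -341.8497314453125), (109.31338500976562, 109.81897735595703), 75.82347106933594)
round [[454.0, -135.0], [536.0, -219.0], [619.0, -138.0], [538.0, -54.0]] ((536.8363037109375, -136.59429931640625), (116.11309051513672, 116.94596862792969), 44.021751403808594)
gauge [[607.0, -202.0], [618.0, -271.0], [687.0, -260.0], [676.0, -191.0]] ((647.0667724609375, -230.62489318847656), (69.82418060302734, 69.85923767089844), 9.121610641479492)
```

View pics/c0.png

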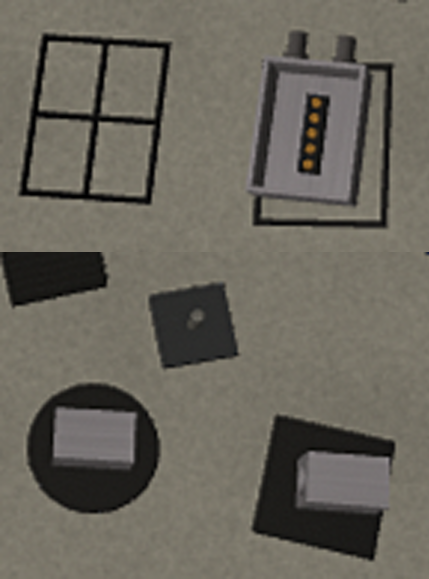

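The crop confirms it. The grey square bar lies on the square mat, with its top face around (357,210) in the full image, and its twin is on the round mat. Next I measure the housing and spacers and zoom in on their ends.

Run:
```python
from h import *
s=load('t0'); im=s['pixels'][:,:,::-1]
sc=load('s0')['pixels'][:,:,::-1]
lab=cv2.cvtColor(im,cv2.COLOR_BGR2LAB).astype(int)
print('bench',lab[230,150],'sp',lab[207,355],'hous',lab[215,178],'front',lab[216,355])
d=(lab[:,:,2]-lab[230:236,145:155,2].mean())
m=((lab[:,:,2]<128)&(lab[:,:,0]>75)).astype(np.uint8)*255
top=((lab[:,:,0]>112)).astype(np.uint8)*255 & m
for n,(x0,y0,x1,y1),z in [('hous',(160,160,212,232),.05),('sq',(330,190,378,225),.047),('rd',(250,175,296,210),.047)]:
    for nm,M in(('all',m),('top',top)):
        mm=np.zeros_like(m);mm[y0:y1,x0:x1]=M[y0:y1,x0:x1]
        c=max(cv2.findContours(mm,cv2.RETR_EXTERNAL,cv2.CHAIN_APPROX_NONE)[0],key=cv2.contourArea)
        P=np.array([on(s,u,v,z)[:2] for u,v in c[:,0]],np.float32)*1000
        q=cv2.minAreaRect(P);print(n,nm,q,np.round(cv2.boxPoints(q)).tolist())
def z(i,x0,y0,x1,y1):
    return cv2.resize(i[y0:y1,x0:x1],(400,290),interpolation=cv2.INTER_CUBIC)
ms=cv2.cvtColor(m,cv2.COLOR_GRAY2BGR)
k=np.vstack([np.hstack([z(im,330,185,385,225),z(sc,150,160,205,200)]),np.hstack([z(im,245,172,300,212),z(ms,150,160,390,240)])])
cv2.imwrite('pics/c1.png',np.clip(k*1.4,0,255).astype(np.uint8))
```

```text
bench [131 127 136] sp [127 130 129] hous [135 130 128] front [ 71 130 128]
hous all ((462.8672180175781, 77.47602844238281), (0.0, 0.0), 0.0) [[463.0, 77.0], [463.0, 77.0], [463.0, 77.0], [463.0, 77.0]]
hous top ((470.5518493652344, 80.1351318359375), (0.0, 0.0), 0.0) [[471.0, 80.0], [471.0, 80.0], [471.0, 80.0], [471.0, 80.0]]
sq all ((497.1093444824219, -385.4661865234375), (2.2238881587982178, 5.857945442199707), 60.59195327758789) [[494.0, -385.0], [499.0, -388.0], [500.0, -386.0], [495.0, -383.0]]
sq top ((497.1093444824219, -385.4661865234375), (2.2238881587982178, 5.857945442199707), 60.59195327758789) [[494.0, -385.0], [499.0, -388.0], [500.0, -386.0], [495.0, -383.0]]
rd all ((521.8929443359375, -142.15565490722656), (0.0, 0.0), 0.0) [[522.0, -142.0], [522.0, -142.0], [522.0, -142.0], [522.0, -142.0]]
rd top ((521.8929443359375, -142.15565490722656), (0.0, 0.0), 0.0) [[522.0, -142.0], [522.0, -142.0], [522.0, -142.0], [522.0, -142.0]]
```

View pics/c1.png

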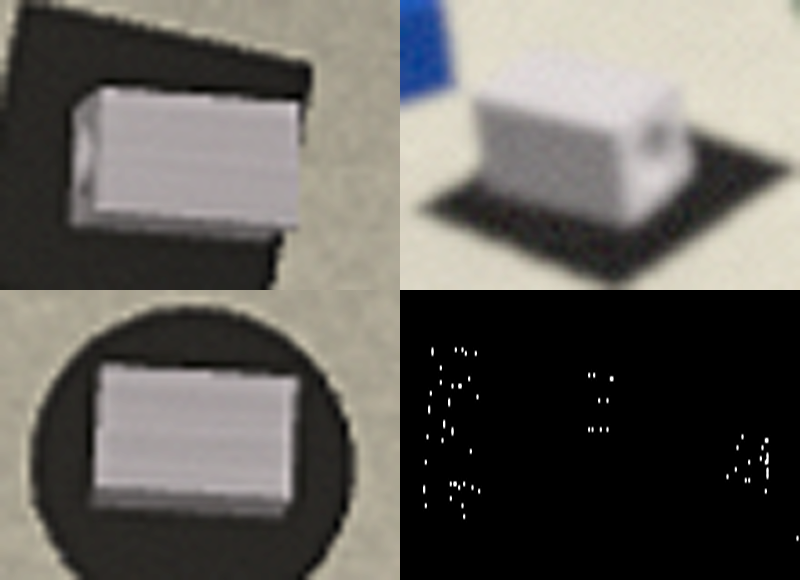

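The scene crop shows a dark round hole at about (240,178) of the full image, in the right-hand (+y) end of the square-mat spacer. The top crop shows the same end with a dark arc, so the hole is in the +y end. The mask was too strict, so I loosen it.

```bash
cat >> h.py <<'E'
def rects(s,boxes,Lmin):
    im=np.ascontiguousarray(s['pixels'][:,:,::-1]); lab=cv2.cvtColor(cv2.resize(cv2.GaussianBlur(im,(3,3),0.7),None,fx=4,fy=4,interpolation=cv2.INTER_CUBIC),cv2.COLOR_BGR2LAB).astype(int)
    for n,(x0,y0,x1,y1),z in boxes:
        M=((lab[:,:,2]<132.5)&(lab[:,:,0]>Lmin)).astype(np.uint8)*255
        mm=np.zeros_like(M);mm[4*y0:4*y1,4*x0:4*x1]=M[4*y0:4*y1,4*x0:4*x1]
        mm=cv2.morphologyEx(mm,cv2.MORPH_OPEN,np.ones((5,5)))
        c=np.vstack([k for k in cv2.findContours(mm,cv2.RETR_EXTERNAL,cv2.CHAIN_APPROX_NONE)[0] if cv2.contourArea(k)>60])
        P=np.array([on(s,(u+.5)/4-.5,(v+.5)/4-.5,z)[:2] for u,v in c[:,0]],np.float32)*1000
        q=cv2.minAreaRect(P);print(n,np.round(q[0],1),np.round(q[1],1),round(q[2],1),np.round(cv2.boxPoints(q)).tolist())
E
python3 - <<'E'
from h import *
s=load('t0')
rects(s,[('hous',(160,175,212,232),.05),('sq',(330,190,378,225),.047),('rd',(250,175,296,210),.047)],105)
for n,z,C in[('sq',.047,[(103,88),(300,101),(297,226),(95,211)])]:
    P=np.array([on(s,330+x/7.27-.5,185+y/7.25-.5,z)[:2] for x,y in C])*1000;print(np.round(P),P.mean(0))
C=[(267,60),(371,67),(357,196),(250,186)]
P=np.array([on(s,80+x/2.97-.5,155+y/2.97-.5,.05)[:2] for x,y in C])*1000;print(np.round(P),P.mean(0))
E
```

```text
hous [526.7  93.1] [ 90.2 121.2] 83.7 [[462.0, 55.0], [582.0, 42.0], [592.0, 131.0], [471.0, 145.0]]
sq [ 497.5 -349.3] [77.5 43.2] 84.1 [[472.0, -386.0], [515.0, -390.0], [523.0, -313.0], [480.0, -308.0]]
rd [ 539.8 -135.7] [67.8 42.8] 85.4 [[516.0, -168.0], [558.0, -171.0], [564.0, -104.0], [521.0, -100.0]]
[[ 523. -320.]
 [ 517. -389.]
 [ 473. -385.]
 [ 479. -315.]] [ 497.98461545 -352.36613225]
[[587. 128.]
 [579.  37.]
 [466.  48.]
 [476. 140.]] [527.04024345  87.93631207]
```

step_arm([
  [0,0,0,0,0,-7,0.3],
  [0,0,0,0,0,-6.8,0.3],
  [-3,-3.4,0,0,0,0,0.3],
  [-3,-3.4,0,0,0,0,0.3],
  [-3,-3.4,0,0,0,0,0.3],
  [-3,-3.4,0,0,0,0,0.3],
  [-3,-3.4,0,0,0,0,0.3],
  [-3,-3.4,0,0,0,0,0.3],
], force=30)

```text
clock: 1.1
tool_pos: [0.3719, 0.363, 0.2555]
eef_rot: [0.055, 0.998, -0.0, -0.0]
contact_force: [1.1, 0.5, 0.6]
opening: 0.354
finger_force: 0.0
```

step_arm([
  [-3,-3.4,0,0,0,0,0.3],
  [-3,-3.4,0,0,0,0,0.3],
  [-3,-3.4,0,0,0,0,0.3],
  [-3,-3.4,0,0,0,0,0.3],
  [-3,-3.4,2,0,0,0,0.3],
  [-3,-3.4,3,0,0,0,0.3],
  [0,0,3,0,0,0,0.3],
  [0,0,0,0,0,0,0.3],
])

```text
clock: 2.1
tool_pos: [0.5263, 0.141, 0.1738]
eef_rot: [0.055, 0.998, -0.001, -0.002]
contact_force: [-1.2, 0.2, -0.2]
opening: 0.349
finger_force: 0.0
```

```bash
cat >> h.py <<'E'
def err(p,Rt):
    "shift cm in present tool axes and turn (deg, tool axes) to reach pose"
    s=st(); R0=R.from_quat(s['eef_rot']); 
    print('shift cm',np.round(R0.inv().apply(np.array(p)-s['tool_pos'])*100,2),'turn',np.round((R0.inv()*Rt).as_rotvec(degrees=True),2))
def down(h):
    "tool down, tool y at heading h deg"
    h=np.radians(h);y=np.array([np.cos(h),np.sin(h),0]);z=np.array([0,0,-1.]);return R.from_matrix(np.c_[np.cross(y,z),y,z])
E
python3 -c "
from h import *
err([.5317,.1352,.043],down(83.7))"
```

```text
{'clock': 2.1, 'q': [-0.179, 0.712, -0.279, 1.879, 0.323, 0.599, 0.797], 'tool_pos': [0.526, 0.141, 0.174], 'eef_rot': [0.055, 0.998, -0.001, -0.002], 'contact_force': [-1.159, 0.208, -0.214], 'opening': 0.349, 'finger_force': 0.0}
shift cm [-0.66 -0.49 13.07] turn [-0.12 -0.28 -0.04]
```

step_arm([
  [-0.7,-0.5,4,0,0,0,0.3],
  [0,0,4,0,0,0,0.3],
  [0,0,0,0,0,0,0.3],
])

```text
clock: 2.48
tool_pos: [0.5327, 0.1368, 0.0947]
eef_rot: [0.054, 0.999, -0.001, -0.002]
contact_force: [0.2, 0.2, -0.5]
opening: 0.349
finger_force: 0.0
```

```bash
python3 -c "
from h import *
err([.5317,.1352,.043],down(83.7)); snap('wrist','w1')"
```

```text
{'clock': 2.475, 'q': [-0.209, 0.843, -0.213, 1.909, 0.385, 0.433, 0.758], 'tool_pos': [0.533, 0.137, 0.095], 'eef_rot': [0.054, 0.999, -0.001, -0.002], 'contact_force': [0.224, 0.219, -0.5], 'opening': 0.349, 'finger_force': 0.0}
shift cm [ 0.07 -0.16  5.18] turn [-0.08 -0.21  0.1 ]
```

View pics/w1.png

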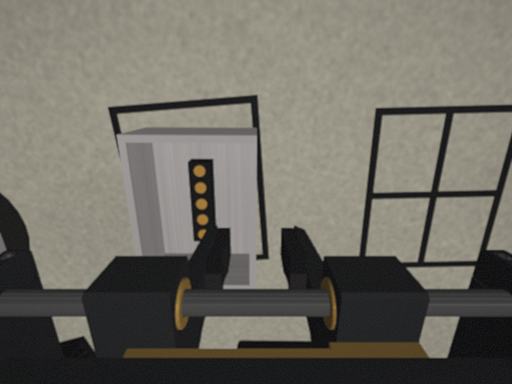

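The wrist view shows the fingers, with tips near (218,235) and (292,235), straddling the housing's +y rim at about (245,250). I go down and pinch.

step_arm([
  [0,-0.15,2.6,0,0,0,0.3],
  [0,0,2.6,0,0,0,0.3],
  [0,0,0,0,0,0,0.3],
  [0,0,0,0,0,0,1],
  [0,0,0,0,0,0,1],
  [0,0,0,0,0,0,1],
])

```text
clock: 3.28
tool_pos: [0.5346, 0.1345, 0.0448]
eef_rot: [0.055, 0.998, 0.0, 0.001]
contact_force: [-0.6, 0.1, 6.6]
opening: 0.057
finger_force: 30.0
```

```bash
python3 -c "
from h import *
# target: housing centre to mark centre, grip point rotates with it
s=r.get_state();a=np.radians(1.5);c=np.array([.527,.093]);g=np.array(s['tool_pos'][:2])-c
M=np.array([[np.cos(a),-np.sin(a)],[np.sin(a),np.cos(a)]]);t=np.array([.5466,.2938])+M@g
err([*t,s['tool_pos'][2]],down(85.2))"
```

```text
{'clock': 3.275, 'q': [-0.236, 0.929, -0.161, 1.92, 0.417, 0.323, 0.731], 'tool_pos': [0.535, 0.135, 0.045], 'eef_rot': [0.055, 0.998, 0.0, 0.001], 'contact_force': [-0.641, 0.081, 6.557], 'opening': 0.057, 'finger_force': 29.998}
shift cm [ 0.37 20.18  0.  ] turn [ 0.01  0.08 -1.52]
```

step_arm([
  [0,0.8,-0.1,0,0,0,1],
  [0,1.7,0,0,0,-0.3,1],
  [0.1,2.2,0,0,0,-0.3,1],
  [0,2.2,0,0,0,-0.3,1],
  [0.1,2.2,0,0,0,-0.3,1],
  [0,2.2,0,0,0,-0.3,1],
  [0.1,2.2,0,0,0,0,1],
  [0,2.2,0,0,0,0,1],
])

```text
clock: 4.28
tool_pos: [0.5458, 0.2889, 0.0448]
eef_rot: [0.043, 0.999, -0.003, -0.001]
contact_force: [-0.4, -7.5, 4.6]
opening: 0.053
finger_force: 30.0
```

step_arm([
  [0.1,2.2,0,0,0,0,1],
  [0,1.5,0,0,0,0,1],
  [0,0.8,0,0,0,0,1],
  [0,0,0,0,0,0,1],
  [0,0,0,0,0,0,1],
])

```text
clock: 4.9
tool_pos: [0.5484, 0.336, 0.0448]
eef_rot: [0.042, 0.999, -0.0, -0.0]
contact_force: [-0.9, -3.4, 5.6]
opening: 0.056
finger_force: 30.0
```

```bash
python3 -c "
from h import *
st();s=snap('top','t1')"
```

```text
{'clock': 4.9, 'q': [-0.519, 0.997, -0.192, 1.627, 0.313, 0.548, 0.594], 'tool_pos': [0.548, 0.336, 0.045], 'eef_rot': [0.042, 0.999, -0.0, -0.0], 'contact_force': [-0.942, -3.409, 5.566], 'opening': 0.056, 'finger_force': 29.999}
```

View pics/t1.png

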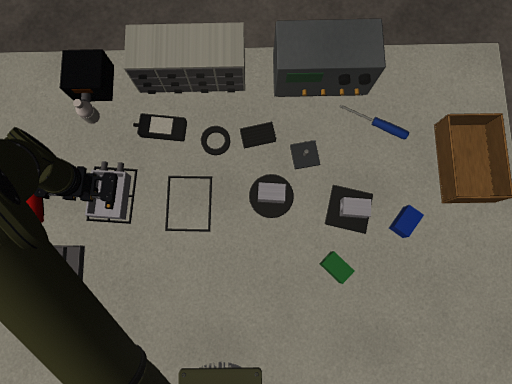

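The top view shows the housing inside the crossed rectangle around (108,195), with the arm over it. I release and lift clear, then measure.

step_arm([
  [0,0,0,0,0,0,0.3],
  [0,0,0,0,0,0,0.3],
  [0,0,-3,0,0,0,0.3],
  [0,0,-5,0,0,0,0.3],
  [0,0,-5,0,0,0,0],
  [0,-5,-3,0,0,0,-0.5],
  [0,-5,0,0,0,0,-1],
  [0,-5,0,0,0,0,-1],
])

```text
clock: 5.95
tool_pos: [0.5365, 0.1862, 0.2054]
eef_rot: [0.041, 0.999, 0.001, 0.001]
contact_force: [0.6, -0.8, -0.1]
opening: 0.778
finger_force: 0.0
```

step_arm([
  [0,-5,0,0,0,0,-1],
  [0,-5,0,0,0,0,-1],
  [0,-5,0,0,0,0,-1],
  [0,-5,0,0,0,0,-1],
  [0,-5,0,0,0,0,-1],
  [0,-5,0,0,0,0,-1],
])

```text
clock: 6.7
tool_pos: [0.5117, -0.1131, 0.2048]
eef_rot: [0.041, 0.999, 0.001, 0.001]
contact_force: [1.2, 0.8, -0.7]
opening: 0.998
finger_force: 0.0
```

```bash
cat > fk.py <<'E'
import numpy as np
from scipy.spatial.transform import Rotation as R
def fk(q,P,sg):
    d1,L1,L2,L3,a3,a6,gz=P
    def rz(a):return R.from_euler('z',a)
    def ry(a):return R.from_euler('y',a)
    o=rz(sg[0]*q[0]);p=np.array([0,0,d1])
    o=o*ry(q[1])*rz(sg[1]*q[2]);p=p+o.apply([a3,0,L1])
    o=o*ry(q[3])*rz(sg[2]*q[4]);p=p+o.apply([-a3,0,L2])
    o=o*ry(q[5])*rz(sg[3]*q[6]+gz);p=p+o.apply([a6*np.cos(sg[3]*q[6]+gz),-a6*np.sin(sg[3]*q[6]+gz),L3]);return p,o
E
python3 - <<'E'
from h import *; from fk import fk; import itertools,json
from scipy.optimize import least_squares
s=st();snap('top','t2')
D=[([-1.186,.69,-.194,1.566,.157,.902,-.215],[.215,.586,.255],[.174,.985,-.001,0]),
([-.179,.712,-.279,1.879,.323,.599,.797],[.526,.141,.174],[.055,.998,-.001,-.002]),
([-.209,.843,-.213,1.909,.385,.433,.758],[.533,.137,.095],[.054,.999,-.001,-.002]),
([-.519,.997,-.192,1.627,.313,.548,.594],[.548,.336,.045],[.042,.999,0,0]),(s['q'],s['tool_pos'],s['eef_rot'])]
best=[]
for sg in itertools.product([1,-1],repeat=4):
    def f(P):
        e=[]
        for q,p,t in D:
            a,o=fk(q,P,sg); e+=list(a-p)+list(.3*(o.inv()*R.from_quat(t)).as_rotvec())
        return e
    for g in(0,1.57,3.14,-1.57):
        o=least_squares(f,[.33,.4,.4,.25,0,0,g]);best.append((o.cost,sg,o.x.round(3).tolist()))
best.sort(key=lambda b:b[0])
for b in best[:4]:print(b)
json.dump(best[0],open('fk.json','w'))
rects(load('t2'),[('hous',(80,170,135,232),.05),('sq',(330,190,378,225),.047),('rd',(250,175,296,210),.047)],105)
E
```

```text
{'clock': 6.7, 'q': [0.336, 0.645, -0.334, 1.919, 0.338, 0.631, 1.277], 'tool_pos': [0.512, -0.113, 0.205], 'eef_rot': [0.041, 0.999, 0.001, 0.001], 'contact_force': [1.243, 0.782, -0.713], 'opening': 0.998, 'finger_force': 0.0}
(np.float64(0.0009189420175767529), (-1, -1, -1, -1), [-0.418, 0.689, 0.371, -0.38, -0.032, 0.061, 1.571])
(np.float64(0.0009189420175767643), (-1, -1, -1, -1), [-0.418, 0.689, 0.371, -0.38, -0.032, 0.061, 1.571])
(np.float64(0.000918942017576849), (-1, -1, -1, -1), [-0.418, 0.689, 0.371, -0.38, -0.032, 0.061, 1.571])
(np.float64(0.0009189420175768858), (-1, -1, -1, -1), [-0.418, 0.689, 0.371, -0.38, -0.032, 0.061, 1.571])
hous [540.3 293.3] [ 91.4 126.4] 85.3 [[474.0, 253.0], [599.0, 243.0], [607.0, 334.0], [481.0, 344.0]]
sq [ 495.3 -364.9] [47.1 46.9] 84.2 [[470.0, -386.0], [516.0, -391.0], [521.0, -344.0], [474.0, -339.0]]Traceback (most recent call last):
  File "<stdin>", line 20, in <module>
  File "h.py", line 23, in rects
    c=np.vstack([k for k in cv2.findContours(mm,cv2.RETR_EXTERNAL,cv2.CHAIN_APPROX_NONE)[0] if cv2.contourArea(k)>60])
    return _nx.concatenate(arrs, 0, dtype=dtype, casting=casting)
           ~~~~~~~~~~~~~~~^^^^^^^^^^^^^^^^^^^^^^^^^^^^^^^^^^^^^^^
ValueError: need at least one array to concatenate
```

```bash
cat > fit.py <<'E'
from h import *; from fk import fk; import itertools,json
from scipy.optimize import least_squares
s=st()
D=[([-1.186,.69,-.194,1.566,.157,.902,-.215],[.215,.586,.255],[.174,.985,-.001,0]),
([-.179,.712,-.279,1.879,.323,.599,.797],[.526,.141,.174],[.055,.998,-.001,-.002]),
([-.209,.843,-.213,1.909,.385,.433,.758],[.533,.137,.095],[.054,.999,-.001,-.002]),
([-.519,.997,-.192,1.627,.313,.548,.594],[.548,.336,.045],[.042,.999,0,0]),
([.336,.645,-.334,1.919,.338,.631,1.277],[.5117,-.1131,.2048],[.041,.999,.001,.001]),(s['q'],s['tool_pos'],s['eef_rot'])]
best=[]
for sg in itertools.product([1,-1],repeat=4):
    def f(P):
        e=[]
        for q,p,t in D:
            a,o=fk(q,P,sg); e+=list(a-p)+list(.3*(o.inv()*R.from_quat(t)).as_rotvec())
        return e
    for g in(0,1.57,3.14,-1.57):
        o=least_squares(f,[.33,.4,.4,.25,0,0,g],bounds=([.2,.2,.2,.1,-.15,-.15,-4],[.5,.6,.6,.5,.15,.15,4]));best.append((o.cost,sg,o.x.round(3).tolist()))
best.sort(key=lambda b:b[0])
for b in best[:3]:print(b)
json.dump(best[0],open('fk.json','w'))
E
python3 fit.py
```

```text
{'clock': 6.75, 'q': [0.345, 0.645, -0.325, 1.918, 0.341, 0.633, 1.28], 'tool_pos': [0.51, -0.123, 0.204], 'eef_rot': [0.047, 0.999, -0.003, -0.0], 'contact_force': [-0.645, -6.204, -0.475], 'opening': 1.001, 'finger_force': 0.0}
(np.float64(0.003018929921411913), (-1, -1, -1, -1), [0.5, 0.6, 0.344, 0.491, 0.039, 0.096, 1.57])
(np.float64(0.003018929921411914), (-1, -1, -1, -1), [0.5, 0.6, 0.344, 0.491, 0.039, 0.096, 1.57])
(np.float64(0.003018929921411914), (-1, -1, -1, -1), [0.5, 0.6, 0.344, 0.491, 0.039, 0.096, 1.57])
```

```bash
cat > fk.py <<'E'
import numpy as np
from scipy.spatial.transform import Rotation as R
def fk(q,P):
    o=R.identity();p=np.zeros(3);V=np.reshape(P[:15],(5,3));g=P[15]
    rz=lambda a:R.from_euler('z',-a)
    ry=lambda a:R.from_euler('y',a)
    p=np.array([0,0,V[0,2]]);o=rz(q[0])*ry(q[1])*rz(q[2]);p=p+o.apply(V[1])
    o=o*ry(q[3])*rz(q[4]);p=p+o.apply(V[2])
    o=o*ry(q[5]);p=p+o.apply(V[3]);o=o*rz(q[6]-g);return p,o
E
cat > fit.py <<'E'
from h import *; from fk import fk; import json
from scipy.optimize import least_squares
D=json.load(open('D.json'))
def f(P):
    e=[]
    for q,p,t in D:
        a,o=fk(q,P); e+=list(a-p)+list(.3*(o.inv()*R.from_quat(t)).as_rotvec())
    w=np.array([0,0,0,1,1,0,1,1,0,1,1,0,1,1,1.])
    return np.r_[e,.005*w*P[:15],.002*(P[[2,5,8,11]]-[.33,.38,.38,.28])]
o=least_squares(f,[0,0,.33,0,0,.4,0,0,.4,0,0,.25,0,0,0,1.57])
print(o.cost,o.x.round(3)); n=len(D)*6; E=np.array(o.fun[:n]).reshape(-1,6)
print('pos err mm',(1e3*np.linalg.norm(E[:,:3],axis=1)).round(1),'rot mrad',(3333*np.linalg.norm(E[:,3:],axis=1)).round(1))
json.dump(o.x.tolist(),open('fk.json','w'))
E
python3 - <<'E'
import json
D=[([-1.186,.69,-.194,1.566,.157,.902,-.215],[.215,.586,.255],[.174,.985,-.001,0]),
([-.179,.712,-.279,1.879,.323,.599,.797],[.526,.141,.174],[.055,.998,-.001,-.002]),
([-.209,.843,-.213,1.909,.385,.433,.758],[.533,.137,.095],[.054,.999,-.001,-.002]),
([-.519,.997,-.192,1.627,.313,.548,.594],[.548,.336,.045],[.042,.999,0,0]),
([.336,.645,-.334,1.919,.338,.631,1.277],[.5117,-.1131,.2048],[.041,.999,.001,.001])]
json.dump(D,open('D.json','w'))
E
python3 fit.py
```

```text
2.1320107852175834e-06 [ 0.000e+00  1.708e+00  3.470e-01 -1.000e-03 -5.900e-02  5.680e-01
 -2.000e-03  7.000e-03  3.360e-01 -1.000e-03  7.000e-03  3.150e-01
  0.000e+00  0.000e+00  0.000e+00  1.570e+00]
pos err mm [0.8 0.8 1.  0.4 0.9] rot mrad [1.6 1.1 1.1 1.4 1.1]
```

```bash
cat > sim.py <<'E'
from h import *; from fk import fk; import json,sys
from scipy.optimize import least_squares
P=np.array(json.load(open('fk.json')))
lo=np.array([-3.01,-.46,-1.47,.13,-1,.04,-2.66])+.01;hi=np.array([3.01,2.08,1.51,2.56,4.14,2.09,2.66])-.01
def go(q,p1,R1,n=20):
    p0,R0=fk(q,P);v=(R0.inv()*R1).as_rotvec();worst=0
    for i in range(1,n+1):
        pt=p0+(np.array(p1)-p0)*i/n;Rt=R0*R.from_rotvec(v*i/n);qp=np.clip(q,lo,hi)
        f=lambda x:np.r_[(lambda a:np.r_[a[0]-pt,.3*(a[1].inv()*Rt).as_rotvec()])(fk(x,P)),.01*(x-qp)]
        q=least_squares(f,qp,bounds=(lo-1e-6,hi+1e-6)).x;worst=max(worst,np.linalg.norm(f(q)[:6]))
    print(np.round(q,2),'res mm',round(worst*1e3,1));return q
ax=lambda a:R.from_euler('x',a,degrees=True)
wz=lambda a:R.from_euler('z',a,degrees=True)
E
python3 - <<'E'
from sim import *
q0=np.array(r.get_state()['q'])
for h in(-5,175):
    print('h',h);q=go(q0,[.498,-.352,.2],down(h));q=go(q,[.498,-.352,.028],down(h));q=go(q,[.498,-.352,.25],down(h))
    for s in(1,-1):
        print(' tilt',s); R1=wz(-5)*ax(90*s)*wz(5)*down(h)
        q1=go(q,[.498,-.352,.3],R1)
        hs=[0] if s>0 else [180,-180]
        for roll in hs:
            print('  roll',roll);q2=q1
            for k in range(4 if roll else 1):
                q2=go(q2,[.498,-.352,.3],R1*R.from_euler('z',roll*(k+1)/4,degrees=True)) if roll else q2
            R2=R1*R.from_euler('z',roll,degrees=True)
            q3=go(q2,[.54,0,.3],R2)
            for yaw in(0,40,80,-40):
                print('   yaw',yaw);go(go(q3,[.54,.1,.3],wz(yaw)*R2),[.545,.293,.15],wz(yaw)*R2)
E
```

```text
h -5
[ 0.5   0.75  0.08  1.68 -0.09  0.72  0.53] res mm 0.0
[ 0.52  1.    0.04  1.75 -0.09  0.38  0.54] res mm 0.0
[ 0.49  0.69  0.1   1.63 -0.08  0.83  0.53] res mm 0.0
 tilt 1
[ 1.02  1.29 -0.39  0.96 -0.78  2.01  0.69] res mm 0.1
  roll 0
[ 0.79  1.11 -0.61  1.81 -0.99  1.24  1.05] res mm 0.1
   yaw 0
[ 0.82  1.2  -0.96  1.95 -0.99  0.84  1.01] res mm 0.0
[ 0.62  1.67 -1.25  1.96 -0.99  0.27  1.22] res mm 0.1
   yaw 40
[ 0.41  1.22 -0.61  1.31 -0.64  1.72  0.73] res mm 0.0
[ 0.16  1.45 -0.64  1.26 -0.69  1.44  0.81] res mm 0.0
   yaw 80
[ 0.34  1.45 -1.27  1.04 -0.12  2.08  0.24] res mm 55.5
[-0.05  1.6  -0.97  0.69 -0.19  2.08  0.48] res mm 36.7
   yaw -40
[ 1.11  1.51 -1.46  2.17 -0.99  0.12  1.  ] res mm 114.8
[ 0.82  2.07 -1.46  2.   -0.99  0.05  1.52] res mm 146.7
 tilt -1
[-0.55  1.67  1.41  1.99  0.3   0.23 -0.47] res mm 0.1
  roll 180
[-0.55  1.72  1.48  2.01 -0.08  0.2  -0.88] res mm 0.0
[-0.55  1.73  1.5   2.01 -0.21  0.19 -1.53] res mm 0.1
[-0.55  1.73  1.5   2.01 -0.21  0.19 -2.32] res mm 0.1
[-0.55  1.74  1.5   2.09 -0.67  0.09 -2.65] res mm 14.8
[-1.14  1.67  1.5   2
[... 3014 characters left out ...]
42  2.1   1.85  0.05  2.65] res mm 37.1
[-0.55  1.79  1.48  2.14  4.13  0.05  1.14] res mm 27.5
[-0.55  1.79  1.48  2.14  4.13  0.05  1.92] res mm 26.9
[-1.15  1.74  1.41  2.32  4.13  0.05  1.91] res mm 172.2
   yaw 0
[-1.29  1.73  1.41  2.33  4.13  0.05  1.91] res mm 221.0
[-1.5   1.72  1.15  2.2   4.13  0.05  1.64] res mm 319.1
   yaw 40
[-1.41  1.78  1.44  2.26  4.13  0.05  1.91] res mm 41.9
[-1.62  1.89  1.27  2.12  4.13  0.05  1.7 ] res mm 144.6
   yaw 80
[-1.3   2.07  1.5   2.55  3.04  0.89  2.65] res mm 43.3
[-1.71  2.07  1.32  2.12  3.08  0.2   2.65] res mm 9.5
   yaw -40
[-1.16  1.66  1.34  2.41  4.13  0.05  1.84] res mm 396.3
[-1.23  1.33  0.76  2.28  4.13  0.05  1.17] res mm 475.2
```

Run:
```python
from sim import *
def pts(q):
    V=P[:15].reshape(5,3);rz=lambda a:R.from_euler('z',-a);ry=lambda a:R.from_euler('y',a)
    p=np.array([0,0,V[0,2]]);o=rz(q[0])*ry(q[1])*rz(q[2]);e=p+o.apply(V[1]);o=o*ry(q[3])*rz(q[4]);w=e+o.apply(V[2]);print('   elbow',e.round(2),'wrist',w.round(2))
q0=np.array(r.get_state()['q'])
h=-5
q=go(q0,[.498,-.352,.2],down(h));q=go(q,[.498,-.352,.028],down(h));q=go(q,[.498,-.352,.25],down(h))
for lift in(.28,.33):
  for ty in (-.352,-.2):
    R1=wz(-5)*ax(90)*wz(5)*down(h)
    print('tilt at',lift,ty);q1=go(q,[.5,ty,lift],R1,9);pts(q1)
    q3=go(q1,[.54,0,.3],R1);pts(q3)
    for yaw in(10,25,40):
        print(' yaw',yaw);a=go(q3,[.54,.15,.3],wz(yaw)*R1);pts(a);pts(go(a,[.545,.293,.17],wz(yaw)*R1))
```

```text
[ 0.5   0.75  0.08  1.68 -0.09  0.72  0.53] res mm 0.0
[ 0.52  1.    0.04  1.75 -0.09  0.38  0.54] res mm 0.0
[ 0.49  0.69  0.1   1.63 -0.08  0.83  0.53] res mm 0.0
tilt at 0.28 -0.352
[ 1.02  1.32 -0.39  0.95 -0.76  2.    0.7 ] res mm 0.2
   elbow [ 0.24 -0.5   0.47] wrist [ 0.47 -0.67  0.28]
[ 0.79  1.11 -0.61  1.81 -0.99  1.24  1.05] res mm 0.1
   elbow [ 0.33 -0.41  0.57] wrist [ 0.51 -0.31  0.3 ]
 yaw 10
[ 0.62  1.15 -0.79  1.84 -0.99  1.05  1.  ] res mm 0.0
   elbow [ 0.41 -0.34  0.54] wrist [ 0.56 -0.16  0.3 ]
[ 0.47  1.46 -0.97  1.82 -0.99  0.68  1.14] res mm 0.0
   elbow [ 0.49 -0.29  0.36] wrist [ 0.57 -0.02  0.17]
 yaw 25
[ 0.46  1.16 -0.64  1.59 -0.83  1.38  0.86] res mm 0.0
   elbow [ 0.46 -0.28  0.54] wrist [ 0.64 -0.15  0.3 ]
[ 0.27  1.38 -0.67  1.56 -0.89  1.14  1.  ] res mm 0.0
   elbow [ 0.53 -0.19  0.42] wrist [ 0.65 -0.01  0.17]
 yaw 40
[ 0.36  1.21 -0.63  1.35 -0.68  1.64  0.73] res mm 0.0
   elbow [ 0.49 -0.24  0.51] wrist [ 0.72 -0.11  0.3 ]
[ 0.16  1.41 -0.64  1.28 -0.7   1.44  0.8 ] res mm 0.0
   elbow [ 0.55 -0.14  0.4 ] wrist [0.72 0.03 0.17]
tilt at 0.28 -
[... 2044 characters left out ...]
[ 0.51 -0.31  0.3 ]
 yaw 10
[ 0.62  1.15 -0.79  1.84 -0.99  1.05  1.  ] res mm 0.0
   elbow [ 0.41 -0.34  0.54] wrist [ 0.56 -0.16  0.3 ]
[ 0.47  1.46 -0.97  1.82 -0.99  0.68  1.14] res mm 0.0
   elbow [ 0.49 -0.29  0.36] wrist [ 0.57 -0.02  0.17]
 yaw 25
[ 0.46  1.16 -0.64  1.59 -0.83  1.38  0.86] res mm 0.0
   elbow [ 0.46 -0.28  0.54] wrist [ 0.64 -0.15  0.3 ]
[ 0.27  1.38 -0.67  1.56 -0.89  1.14  1.  ] res mm 0.0
   elbow [ 0.53 -0.19  0.42] wrist [ 0.65 -0.01  0.17]
 yaw 40
[ 0.36  1.21 -0.63  1.35 -0.68  1.64  0.73] res mm 0.0
   elbow [ 0.49 -0.24  0.51] wrist [ 0.72 -0.11  0.3 ]
[ 0.16  1.41 -0.64  1.28 -0.7   1.44  0.8 ] res mm 0.0
   elbow [ 0.55 -0.14  0.4 ] wrist [0.72 0.03 0.17]
```

step_arm([
  [0,-2,0,0,0,10,-1],
  [0,0,0,0,0,10,-1],
  [0,0,0,0,0,10,-1],
  [0,0,0,0,0,10,-1],
  [0,0,0,0,0,10,-1],
  [0,0,0,0,0,10,-1],
  [0,0,0,0,0,10,-1],
  [0,0,0,0,0,10,-1],
])

```text
clock: 7.75
tool_pos: [0.5102, -0.1312, 0.2047]
eef_rot: [0.676, 0.737, 0.001, 0.0]
contact_force: [0.3, 0.3, -0.6]
opening: 0.998
finger_force: 0.0
```

step_arm([
  [0,0,0,0,0,10,-1],
  [-4,0,0,0,0,0,-1],
  [-4,0,0,0,0,0,-1],
  [-4,0,0,0,0,0,-1],
  [-4,0,0,0,0,0,-1],
  [0,0,0,0,0,0,-1],
])

```text
clock: 8.5
tool_pos: [0.4956, -0.2953, 0.2047]
eef_rot: [0.738, 0.675, -0.0, 0.001]
contact_force: [-0.3, 0.4, 0.5]
opening: 0.999
finger_force: 0.0
```

```bash
python3 -c "
from h import *
err([.498,-.352,.1],down(-5));snap('wrist','w2')"
```

```text
{'clock': 8.5, 'q': [0.402, 0.691, 0.092, 1.777, -0.091, 0.675, 0.456], 'tool_pos': [0.496, -0.295, 0.205], 'eef_rot': [0.738, 0.675, -0.0, 0.001], 'contact_force': [-0.334, 0.417, 0.504], 'opening': 0.999, 'finger_force': 0.0}
shift cm [-5.6   0.72 10.49] turn [ 0.08  0.15 -0.11]
```

step_arm([
  [-2.8,0.7,0,0,0,0,-1],
  [-2.8,0,2,0,0,0,-1],
  [0,0,4,0,0,0,-1],
  [0,0,4.5,0,0,0,-1],
  [0,0,0,0,0,0,-1],
])

```text
clock: 9.18
tool_pos: [0.4974, -0.3443, 0.0968]
eef_rot: [0.735, 0.678, -0.0, -0.004]
contact_force: [-0.5, 0.2, 0.9]
opening: 1.001
finger_force: 0.0
```

```bash
python3 -c "
from h import *
err([.498,-.351,.027],down(-5));snap('wrist','w3')"
```

```text
{'clock': 9.175, 'q': [0.498, 0.883, 0.058, 1.744, -0.093, 0.524, 0.535], 'tool_pos': [0.497, -0.344, 0.097], 'eef_rot': [0.735, 0.678, -0.0, -0.004], 'contact_force': [-0.497, 0.235, 0.888], 'opening': 1.001, 'finger_force': 0.0}
shift cm [-0.7   0.16  6.97] turn [-0.33 -0.29  0.35]
```

View pics/w3.png

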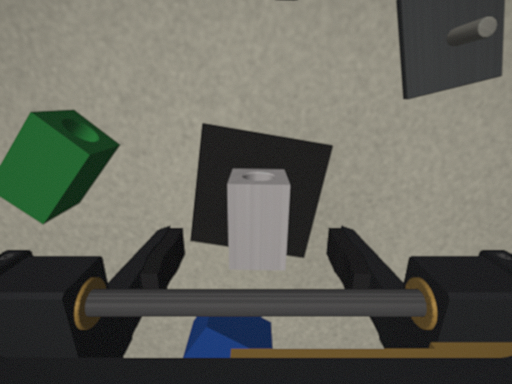

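The wrist view shows the spacer centred between the fingers at (258,225), with the hole in its +y end clearly visible at (258,176). I go down and grip.

step_arm([
  [-0.7,0.1,2.5,0,0,0,-1],
  [0,0,2.5,0,0,0,-1],
  [0,0,1.8,0,0,0,-1],
  [0,0,0,0,0,0,-1],
  [0,0,0,0,0,0,1],
  [0,0,0,0,0,0,1],
  [0,0,0,0,0,0,1],
  [0,0,0,0,0,0,1],
], force=40)

```text
clock: 10.22
tool_pos: [0.4989, -0.3551, 0.032]
eef_rot: [0.736, 0.677, 0.0, 0.0]
contact_force: [0.9, 0.2, -0.4]
opening: 0.571
finger_force: 0.0
```

step_arm([
  [0,0,0,0,0,0,1],
  [0,0,0,0,0,0,1],
  [0,0,0,0,0,0,1],
])

```text
clock: 10.6
tool_pos: [0.4983, -0.3551, 0.0318]
eef_rot: [0.736, 0.677, -0.0, -0.0]
contact_force: [-1.5, 0.6, 3.6]
opening: 0.496
finger_force: 40.0
```

step_arm([
  [0,0,-1.5,0,0,0,1],
  [0,0,-3.5,0,0,0,1],
  [0,0,-4,0,0,0,1],
  [0,0,-4,0,0,0,1],
  [0,0,-4,0,0,0,1],
  [0,0,-4,0,0,0,1],
  [0,0,-4,0,0,0,1],
  [0,0,0,0,0,0,1],
])

```text
clock: 11.6
tool_pos: [0.5004, -0.356, 0.2851]
eef_rot: [0.736, 0.677, 0.001, 0.004]
contact_force: [0.2, -0.0, -5.2]
opening: 0.496
finger_force: 40.0
```

```bash
python3 -c "
from sim import *
R1=wz(-5)*ax(90)*wz(5)*down(-5)
err([.5,-.3,.3],R1)"
```

```text
{'clock': 11.6, 'q': [0.488, 0.637, 0.098, 1.582, -0.074, 0.919, 0.528], 'tool_pos': [0.5, -0.356, 0.285], 'eef_rot': [0.736, 0.677, 0.001, 0.004], 'contact_force': [0.167, -0.004, -5.178], 'opening': 0.496, 'finger_force': 39.979}
shift cm [ 5.57 -0.5  -1.51] turn [ 0.14 90.19  0.47]
```

step_arm([
  [4,0,0,0,0,0,1],
  [4,0,0,0,4,0,1],
  [4,0,0,0,7,0,1],
  [0,0,0,0,8,0,1],
  [0,0,0,0,8,0,1],
  [0,0,0,0,8,0,1],
  [0,0,0,0,8,0,1],
  [0,0,0,0,8,0,1],
])

```text
clock: 12.6
tool_pos: [0.5082, -0.2362, 0.2826]
eef_rot: [0.665, 0.61, 0.318, -0.293]
contact_force: [-0.0, 0.1, -3.9]
opening: 0.495
finger_force: 40.0
```

step_arm([
  [0,0,0,0,8,0,1],
  [0,0,0,0,8,0,1],
  [0,0,0,0,8,0,1],
  [0,0,0,0,8,0,1],
  [0,0,0,0,7,0,1],
  [0,0,0,0,0,0,1],
  [0,0,0,0,0,0,1],
])

```text
clock: 13.48
tool_pos: [0.509, -0.2355, 0.2841]
eef_rot: [0.521, 0.479, 0.52, -0.478]
contact_force: [0.0, -0.0, -3.5]
opening: 0.495
finger_force: 40.0
```

```bash
python3 -c "
from sim import *
R1=wz(-5)*ax(90)*wz(5)*down(-5)
err([.5,-.235,.285],R1);snap('top','t3')
q=np.array(r.get_state()['q']);p,o=fk(q,P);print(p)
for y in(15,30,40):
    print(y);a=go(q,[.52,0,.3],wz(y/2)*R1);a=go(a,[.54,.15,.3],wz(y)*R1);go(a,[.545,.293,.17],wz(y)*R1)"
```

```text
{'clock': 13.475, 'q': [0.971, 1.206, -0.419, 1.312, -0.776, 1.752, 0.842], 'tool_pos': [0.509, -0.235, 0.284], 'eef_rot': [0.521, 0.479, 0.52, -0.478], 'contact_force': [0.034, -0.022, -3.522], 'opening': 0.495, 'finger_force': 39.98}
shift cm [ 0.09 -0.9  -0.03] turn [-0.18  0.14 -0.01]
[ 0.51116495 -0.24296383  0.29010361]
15
[ 0.73  1.11 -0.53  1.74 -0.91  1.37  1.02] res mm 0.0
[ 0.51  1.12 -0.62  1.76 -0.99  1.23  1.01] res mm 0.0
[ 0.38  1.4  -0.82  1.73 -0.99  0.88  1.12] res mm 0.0
30
[ 0.69  1.13 -0.52  1.63 -0.82  1.49  0.94] res mm 0.0
[ 0.41  1.17 -0.58  1.51 -0.8   1.49  0.84] res mm 0.0
[ 0.21  1.37 -0.61  1.47 -0.86  1.27  0.95] res mm 0.0
40
[ 0.65  1.14 -0.52  1.56 -0.76  1.56  0.9 ] res mm 0.0
[ 0.34  1.2  -0.58  1.35 -0.71  1.66  0.76] res mm 0.0
[ 0.14  1.4  -0.6   1.28 -0.74  1.46  0.83] res mm 0.0
```

View pics/t3.png

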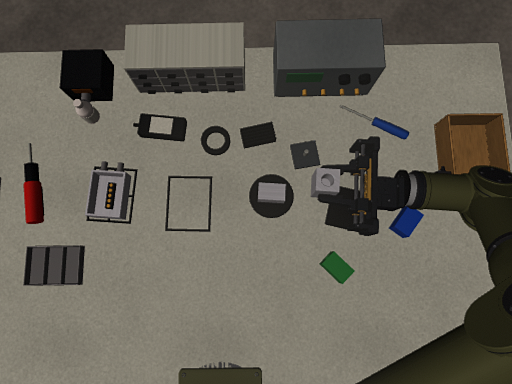

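The top view shows the spacer held upright with its hole facing up at (327,180). The housing sits square in the crossed mark at (110,193), and the other spacer is untouched at (271,192). I carry it across.

step_arm([
  [0,0.3,3,5,0,0,1],
  [0,0.8,3.9,7,0,0,1],
  [0,1.3,3.8,7,0,0,1],
  [0,1.7,3.7,7,0,0,1],
  [0,1.7,3.7,2,0,0,1],
  [0,1.7,3.7,0,0,0,1],
  [0,1.7,3.7,0,0,0,1],
  [0,1.7,3.7,0,0,0,1],
])

```text
clock: 14.52
tool_pos: [0.5436, 0.0768, 0.2855]
eef_rot: [0.389, 0.592, 0.389, -0.589]
contact_force: [0.7, -0.0, -3.1]
opening: 0.495
finger_force: 40.0
```

step_arm([
  [0,1.7,3.7,0,0,0,1],
  [0,1.7,3.7,0,0,0,1],
  [0,1.7,3.7,0,0,0,1],
  [0,1.7,3.7,0,0,0,1],
  [0,0.8,1.8,0,0,0,1],
  [0,0,0,0,0,0,1],
])

```text
clock: 15.28
tool_pos: [0.5473, 0.2586, 0.2852]
eef_rot: [0.388, 0.591, 0.389, -0.59]
contact_force: [-0.6, -0.6, -3.6]
opening: 0.495
finger_force: 40.0
```

```bash
python3 -c "
from sim import *
R1=wz(28)*wz(-5)*ax(90)*wz(5)*down(-5); z=R1.apply([0,0,1])
err(np.array([.544,.293,.168])-.007*z,R1)
rects(load('t3'),[('hous',(80,170,135,232),.05),('rd',(250,175,296,210),.047)],105)"
```

```text
{'clock': 15.275, 'q': [0.279, 1.196, -0.624, 1.513, -0.901, 1.339, 0.854], 'tool_pos': [0.547, 0.259, 0.285], 'eef_rot': [0.388, 0.591, 0.389, -0.59], 'contact_force': [-0.643, -0.633, -3.553], 'opening': 0.495, 'finger_force': 39.979}
shift cm [-11.72   1.04   2.6 ] turn [-0.33  0.06  0.08]
hous [541.4 294.1] [ 90.5 120.7] 85.2 [[478.0, 254.0], [598.0, 244.0], [605.0, 334.0], [485.0, 344.0]]
rd [ 539.6 -135.9] [68.5 43.5] 85.7 [[515.0, -168.0], [559.0, -172.0], [564.0, -103.0], [520.0, -100.0]]
```

step_arm([
  [-1.5,0.6,1.3,0,0,0,1],
  [-2,0.4,1.4,0,0,0,1],
  [-2,0,0,0,0,0,1],
  [-2,0,0,0,0,0,1],
  [-2,0,0,0,0,0,1],
  [-2,0,0,0,0,0,1],
  [0,0,0,0,0,0,1],
  [0,0,0,0,0,0,1],
])

```text
clock: 16.27
tool_pos: [0.5466, 0.2867, 0.1702]
eef_rot: [-0.389, -0.59, -0.39, 0.59]
contact_force: [0.7, -0.6, -3.1]
opening: 0.492
finger_force: 40.0
```

```bash
python3 -c "
from sim import *
R1=wz(28)*wz(-5)*ax(90)*wz(5)*down(-5); z=R1.apply([0,0,1])
err(np.array([.542,.294,.168])-.007*z,R1);snap('scene','s4');s=snap('top','t4')
a=np.ascontiguousarray(load('s4')['pixels'][:,:,::-1]);b=s['pixels'][:,:,::-1]
cv2.imwrite('pics/c4.png',np.hstack([cv2.resize(a[120:290,200:480],(400,243)),cv2.resize(b[100:270,60:340],(400,243))]))"
```

```text
{'clock': 16.275, 'q': [0.226, 1.379, -0.601, 1.449, -0.868, 1.277, 0.955], 'tool_pos': [0.547, 0.287, 0.17], 'eef_rot': [-0.389, -0.59, -0.39, 0.59], 'contact_force': [0.653, -0.641, -3.139], 'opening': 0.492, 'finger_force': 39.979}
shift cm [-0.22 -0.14  0.15] turn [-0.19 -0.06  0.05]
```

View pics/c4.png

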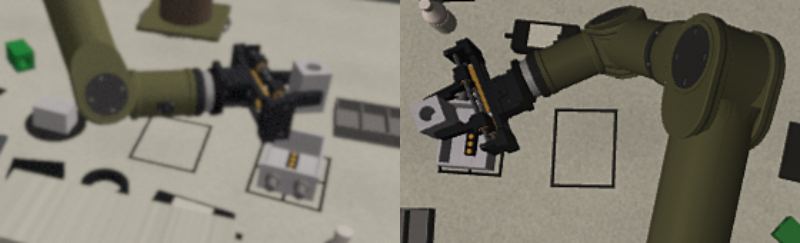

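The crop shows the spacer upright with its hole up, at about (79,179) in the full top image. It is above the housing and clear of it, and the wrist is clear of the bench items. I check that pixel against the expected position, then hand in.

```bash
python3 -c "
from h import *
s=load('t4');print(proj(s,[.542,.294,.207]), on(s,79,179,.207))
st();r.finish_job()"
```

```text
[ 78.09598144 179.64421171] [0.54341352 0.29210001 0.207     ]
{'clock': 16.375, 'q': [0.226, 1.378, -0.601, 1.449, -0.868, 1.276, 0.955], 'tool_pos': [0.547, 0.287, 0.171], 'eef_rot': [0.389, 0.591, 0.39, -0.59], 'contact_force': [0.228, 0.029, -3.71], 'opening': 0.496, 'finger_force': 39.98}
the job is handed in; nothing more can be done
```

I handed the job in at about 16 s; no pass/fail result came back. The housing sits about 5 mm from the centre of the crossed mark and square to it, and the square-mat spacer is held hole up, centred above the housing. The round-mat spacer had not moved when last measured.

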